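# Brace the finishing clamp and grip the book

### The job

Make the bookbinder's finishing clamp ready for work: first swing its folded stabiliser leg out from under the hand-rest rail until it snaps fully home at the end of its swing, then turn the crank until the jaw holds the small upright book firmly between jaw and fence. Tighten it firmly but gently, so that the book is not crushed, and leave the other things on the table where they are.

Things in the scene. Friction and masses are not known exactly. Their poses are not given: they have to be found in the camera images.
- clamp: Finishing clamp: low fixed wooden base 120 (x) x 360 (y) x 24 mm. Origin: centre of underside, on the table; x to the side facing the robot, y along its length, z up. Hand-rest rail, 12 mm steel rod along y: axis at x -55, z 122 mm, uprights at y +-170. It passes above and 20 mm behind the folded leg's knob: the gripper must lean 30 to 45 deg, its body out beyond the knob (to -x).
- leg (a joint): Swing of the stabiliser leg about its upright hinge, rad. 0: folded along the clamp's far edge, pointing to the clamp's -y; grows clockwise from above to the stop at 1.6, pointing to the clamp's -x. Starts at 0 to 0.12. A sprung ball resists from about 1.2 (7 N at the knob); past 1.42 it snaps the leg on to the stop and holds it.
- leg_knob (a point): Centre of the leg's upright round wooden knob, at the height to grip, 46 mm above the table. The knob is 16 mm thick, from 20 to 62 mm above the table, on the free end of the dark steel leg (18 mm wide, top 19 mm above the table), 110 mm from the hinge.
- leg_hinge (a point): Point on the leg's hinge axis (upright) at the height of the knob's grip point: in the clamp's frame x = -75, y = 130 mm.
- crank (a joint): Turn of the crank about its upright axis, rad, 0 to 3. At 0 its arm points to the clamp's -y; grows anticlockwise from above (to +x, then +y) and moves the jaw 10 mm per rad to the fence. Starts near 0, meets the book's resistance at 1.2 to 2.3. Turning free takes 5 N at the knob; 9 to 13 N grips the book firmly, over 22 N crushes it. It stays where left.
- crank_knob (a point): Centre of the crank's upright round wooden knob, at the height to grip, 100 mm above the table; it spins freely on its pin; 16 mm thick, from 72 to 118 mm above the table, 45 mm from the crank's axis.
- crank_axis (a point): Point on the crank's axis at the height of the knob's grip point: in the clamp's frame x = -20, y = -135 mm.
- jaw: Sliding wooden jaw with a 6 mm cork lining that gives a little (0.5 mm at 20 N), 110 (x) x 20 (y) x 46 mm in all, driven by the crank along the clamp's y. Origin: on its gripping face, at the foot, 24 mm above the table; the face looks to the clamp's +y. Top 73 mm above the table.
- fence: Fixed wooden fence facing the jaw, 110 (x) x 20 (y) x 46 mm. Origin: on its gripping face, at the foot, 24 mm above the table; the face looks to the clamp's -y. It is set at a different distance each time.
- book: Small leather-bound book standing spine up and loose on the clamp's base between jaw and fence, 110 (x) x 34 (y, thickness) x 75 mm, 0.2 to 0.4 kg. Origin: centre of its underside.
- bone_folder: Flat ivory-coloured bone folder, 22 x 140 x 5 mm, beyond the clamp; leave it alone. Origin: centre of its underside.
- closed_book: Closed leather book lying flat, 110 x 160 x 30 mm; leave it alone. Origin: centre of its underside.
- paste_jar: Round jar, 60 mm wide, 70 mm high; leave it alone. Origin: centre of its underside.
- brush: Flat brush lying beside the clamp; leave it alone. Origin: centre of its underside.
- weight: Round steel weight, 52 mm wide, 52 mm high; leave it alone. Origin: centre of its underside.
- spool: Spool of thread, 36 mm wide, 40 mm high; leave it alone. Origin: centre of its underside.
- awl: Awl with wooden handle, 140 mm long, lying; leave it alone. Origin: centre of its underside.
There are look-alikes about, which are no part of the job. Leave any blue or purple look-alike of the book alone.

How it is judged (in metres and radians):
On the way, in this order (a step that is already met when the one before it is completed fails the run):
1. the stabiliser leg is swung out and seated on its stop (value of joint leg above 1.54 rad), for 0.3 s.
2. the jaw grips the book against the fence (contact force between each of jaw, fence and book above 8 N), for 0.3 s.
At the end, for the whole second after the job is handed in: The leg is seated at its stop (over 1.54 of 1.6 rad); the book stands upright (within 0.08 rad) on the clamp's base (origin less than 30 mm above the table), at rest, pressed with more than 8 N by both jaw and fence (all of step 2 and value of joint leg above 1.54 rad and angle between book's own z axis and vertical below 0.08 rad and z of book in the frame of clamp below 0.03 m and linear speed of book below 0.01 m/s); the robot touches nothing.
It fails at once if the book is crushed: jaw presses with more than 80 N (contact force between jaw and book above 80 N).
It fails at once if another thing on the table is moved more than 30 mm (distance of any of bone_folder, closed_book, paste_jar, brush, weight, spool, awl from where it was at the start of the episode above 0.03 m).
It also fails if it takes over 72 s, if anything falls off the work surface, if the arm or the gripper's body presses on something with over 40 N, if the wrist force passes 120 N, or if a joint passes its speed limit or range.

### The arm

A 6-joint arm with a two-finger parallel gripper is mounted at the origin on the work surface. World frame = base frame: x ahead of the robot, y to its left, z up, the work surface at z = 0. Lengths are in mm, angles in rad, forces in N, time in s.
With the tool pointing down it reaches from about 350 to 975 mm from the base axis. Payload 4.9 kg.
Tool frame: the origin (TCP) lies at the very end of the fingers, on their centre line; the grasp point (between the pads) lies 19 mm behind it; z points along the fingers, y is the line along which they close (so a half turn about z gives the same grasp; the last joint's range is limited). The gripper opens to 85 mm and grips with 20 to 120 N. Pads are 22 mm wide; open, the fingers measure 114 mm over their backs; the gripper's body (76 mm by 85 mm) begins 54 mm behind the grasp point. The pads swing forward as they close: fully open they stand 13 mm farther back than shut.
Start: joints at [0.982, 0.053, 1.613, -0, 1.476, -0.119], TCP at [282.93, 557.272, 231.304] pointing down, gripper open.
Joint ranges: [-3.01, 3.01], [-1.01, 2.22], [0.06, 2.58], [-1.02, 4.17], [0.09, 2.62], [-3.14, 3.14]. Speed limits (rad/s): [2.57, 2.57, 3.14, 3.14, 3.14, 3.14].

### API

Orientations are given as a 3x3 rotation matrix whose columns are the frame's x, y, z axes.
In Python, from workcell import manip, viewer, workorder gives the robot as it stands.
- The arm moves only by the shell command python3 -m crank 'ROWS' [FORCE]. ROWS is JSON, one flat list of numbers, 7 for each row, row after row: the turn, a rotation vector about the tool's x, y, z as a fraction of full scale, then the shift along the tool's x, y, z as a fraction of full scale, then the opening, from 0 (shut) to 1 (fully open). In form: [wx, wy, wz, tx, ty, tz, grip, wx, wy, wz, tx, ty, tz, grip, ...]. A call has exactly 10 rows; each row shifts and turns the commanded pose from where the row before left it, along the tool's axes as they then stand; what a row does not reach is not made up. Full scale, the value 1, is 0.06 m for a shift and 0.15 rad for a turn. A row lasts 1/8 s, in which the tool goes at most 62.5 mm and 10.7 degrees, less where a joint would pass 70% of its speed; a pose out of reach is approached as far as the arm can. A call with a number of a shift or a turn outside -1 to 1 is refused whole. A call with a gripper value outside its range is refused whole. The fingers move at their own pace and stop on an object; FORCE is the grip in N (left out, the last holds). Time passes only in rows, so rows that do not move let the fingers close, or fill a call up. It gives the time, the measured TCP pose, the force, the opening and the grip force at its end, in the units of the state.
- manip.read_state(): the state, without advancing time (a new reading comes with each control period).
- viewer.capture(name): name is "side" or "top" or "wrist"; returns the picture (420x560x3 uint8, red, green, blue); there is no depth.
- viewer.camera_model(name): a dict with "fx", "fy", "cx", "cy" (pixels), "R" (3x3) and "t" (3): a world point X has camera coordinates R X + t. Camera axes: x right, y down, z forward; pixel columns grow to the right and rows downward; lengths in mm; the calibration is good to about 2 mm. A picture is of the moment at which its call begins: read the wrist's pose just before it. camera_model takes no time and is no camera call; for the wrist camera it gives the pose at the moment of the call.
- workorder.sign_off(): hands the job in; it is judged then, once.
The state is a dict: "time": time; "joints": joint angles; "joint_velocities": joint speeds; "joint_efforts": joint torques, N m; "eef_pos": TCP position; "ee_rot": TCP orientation; "force": force on the tool from outside, world axes, zero at the start; "moment": the same for the moment, N m; "finger_gap": finger opening in mm; "gripper_force": force on a finger pad.
Only numpy, scipy, OpenCV 4.12 (cv2) and the standard library are available. Lean on these libraries where they do the work, as an engineer would, in place of code of your own. Each camera call takes 0.05 s, during which the arm holds its last target. There are 200 camera calls.

## Working session

There is one attempt and no reset: what is moved stays moved. The work goes in short steps, Python scripts to look and compute and a shell command to move; the robot and the scene stay as the last step left them, time stands still between calls to the robot, and variables do not carry over. Pictures are saved under pics/ and viewed, at most 12 in all, crops included, and the job is handed in when it is done.

```bash
mkdir -p pics; ls; python3 - <<'E'
from workcell import manip, viewer
import cv2, json
s=manip.read_state(); print({k:s[k] for k in("time","eef_pos","ee_rot","force","finger_gap")})
for n in("side","top"):
    cv2.imwrite(f"pics/{n}0.png",viewer.capture(n)[:,:,::-1]); print(n,viewer.camera_model(n))
E
```

```text
pics
{'time': 0.0, 'eef_pos': array([282.58884325, 556.77671719, 230.08994431]), 'ee_rot': array([[-8.91665241e-01,  4.52694001e-01, -1.11350926e-03],
       [ 4.52695307e-01,  8.91663719e-01, -1.66488670e-03],
       [ 2.39191583e-04, -1.98860202e-03, -9.99997994e-01]]), 'force': array([0.84932831, 0.28582566, 0.69636657]), 'finger_gap': 85.24547807412905}
side {'fx': 417.7429277401382, 'fy': 417.7429277401382, 'cx': 278.0466194760378, 'cy': 203.32627854757564, 'R': array([[ 0.92541642, -0.37883466,  0.00942062],
       [-0.22275689, -0.56392494, -0.79521571],
       [ 0.3065678 ,  0.73380717, -0.60625344]]), 't': array([-487.81875101,  208.25610353,  978.26161165])}
top {'fx': 487.2298848883852, 'fy': 487.2298848883852, 'cx': 281.546645144252, 'cy': 204.82868510760974, 'R': array([[ 0.0949177 , -0.99547281,  0.00495175],
       [-0.97212152, -0.09376022, -0.21491571],
       [ 0.21440703,  0.0155856 , -0.97662005]]), 't': array([-29.60302539, 541.58198839, 979.13420857])}
```

View pics/top0.png

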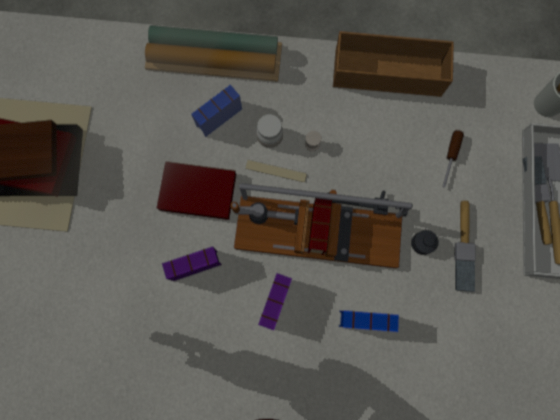

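View pics/side0.png

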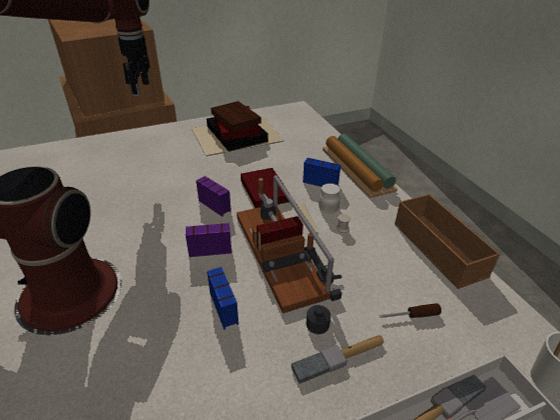

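The top view shows the clamp with its base at about (236..402, 200..265), the rail on the far side and the crank at the left end (axis about (258,213), knob near (237,207)). The book is at (322,222), and the orange leg knob seems to be at (333,195). The side view agrees with this. I'll zoom in next.

```bash
python3 - <<'E'
import cv2,numpy as np
a=cv2.imread("pics/top0.png")[170:275,225:420]; b=cv2.imread("pics/side0.png")[160:310,230:350]
a=cv2.resize(a,None,fx=4,fy=4,interpolation=2);b=cv2.resize(b,None,fx=4,fy=4,interpolation=2)
cv2.imwrite("pics/topc.png",cv2.convertScaleAbs(a,alpha=1.8,beta=10));cv2.imwrite("pics/sidec.png",cv2.convertScaleAbs(b,alpha=1.5,beta=10))
E
```

```text
(no output)
```

View pics/topc.png

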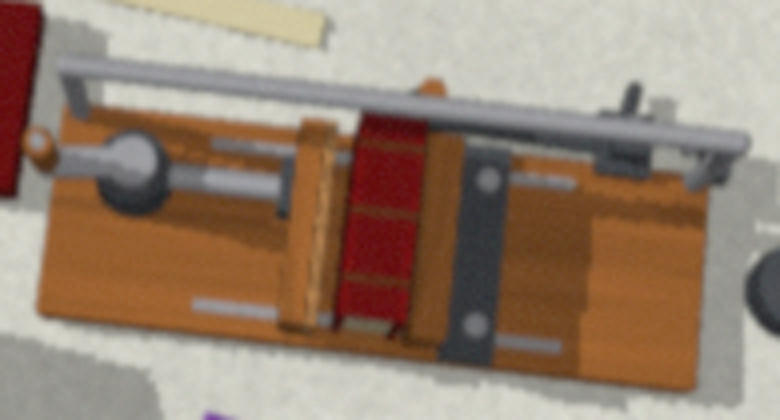

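View pics/sidec.png

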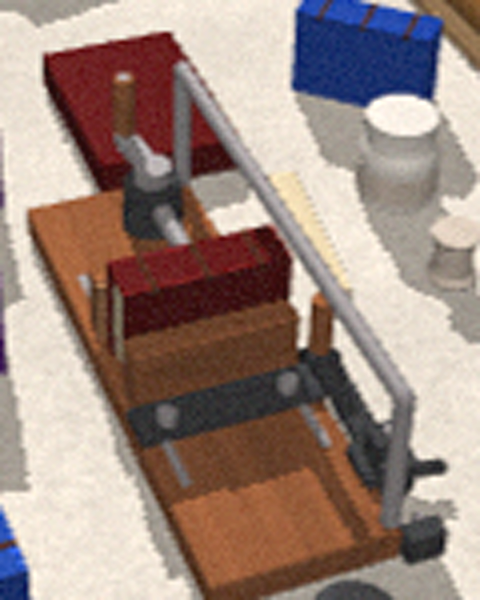

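```bash
cat > h.py <<'E'
import numpy as np
from workcell import manip, viewer
from scipy.optimize import least_squares
def ray(m,u,v,z):
    R,t=np.array(m["R"]),np.array(m["t"]); d=R.T@[(u-m["cx"])/m["fx"],(v-m["cy"])/m["fy"],1]; c=-R.T@t
    return c+d*(z-c[2])/d[2]
def proj(m,X):
    p=np.array(m["R"])@X+m["t"]; return np.array([m["fx"]*p[0]/p[2]+m["cx"],m["fy"]*p[1]/p[2]+m["cy"]])
T=lambda u,v:(u/4+225-.4,v/4+170-.4)
S=lambda u,v:(u/4+230-.4,v/4+160-.4)
E
python3 - <<'E'
from h import *
mt,ms=viewer.camera_model("top"),viewer.camera_model("side")
obs=[(T(40,316),(60,-180,24)),(T(696,388),(60,180,24)),(T(62,66),(-55,-172,122)),(T(746,141),(-55,172,122))]
W=np.array([ray(mt,*p,q[2])[:2] for p,q in obs]);C=np.array([q[:2] for p,q in obs],float)
def f(p):
    c,s=np.cos(p[2]),np.sin(p[2]); return (C@np.array([[c,s],[-s,c]])+p[:2]-W).ravel()
r=least_squares(f,[600,0,np.pi]); print(r.x,f(r.x).round(1).reshape(-1,2).tolist())
p=r.x;c,s=np.cos(p[2]),np.sin(p[2]);Rc=np.array([[c,-s],[s,c]])
inv=lambda w:(Rc.T@(w[:2]-p[:2])).round(1)
L=[("legknob T",mt,T(432,82),62),("legknob S",ms,S(322,297),62),("crank T",mt,T(38,140),118),("crank S",ms,S(123,78),118),("base S",ms,S(30,212),24),("axis T",mt,T(133,160),90),
("rail S",ms,S(181,66),122),("rail S2",ms,S(408,398),122)]
L+=[("book",mt,T(395,115),99),("book",mt,T(345,315),99),("book",mt,T(415,320),99),("fence",mt,T(420,340),70),("jawtopR",mt,T(310,325),70)]
for n,m,q,z in L:
    w=ray(m,*q,z); print(n,w.round(0),inv(w))
w=lambda q:(Rc@np.array(q)+p[:2]).round(1)
for n,q in [("hinge",(-75,130)),("knob0",(-75,20)),("cax",(-20,-135)),("cknob0",(-20,-180))]: print(n,w(q))
E
```

```text
[500.88039359 -63.66034279   3.12671851] [[0.1, 2.7], [-0.4, -2.5], [-0.1, -0.5], [0.4, 0.3]]
legknob T [584. -83.  62.] [-83.3  18.6]
legknob S [580. -84.  62.] [-79.1  19.2]
crank T [520. 116. 118.] [ -16.7 -180. ]
crank S [521. 116. 118.] [ -17.  -179.6]
base S [447. 112.  24.] [  56. -175.]
axis T [520.  69.  90.] [ -17.6 -133.3]
rail S [561. 109. 122.] [ -57.6 -173.8]
rail S2 [ 554. -235.  122.] [-56.2 170.8]
book [555. -63.  99.] [-54.   -1.9]
book [450. -45.  99.] [ 51.4 -17.4]
book [451. -81.  99.] [50.  17.7]
fence [444. -87.  70.] [56.1 23.7]
jawtopR [447. -29.  70.] [ 54.7 -33.4]
hinge [ 573.9 -194.8]
knob0 [575.6 -84.8]
cax [522.9  71. ]
cknob0 [523.6 116. ]
```

```bash
cat >> h.py <<'E'
from scipy.spatial.transform import Rotation as Ro
def lean(yaw,a):  # tool leaning; yaw 0: closing along world y, body out to +x
    z=np.array([-np.sin(a),0,-np.cos(a)]); y=np.array([0,1.,0]); M=np.c_[np.cross(y,z),y,z]
    return Ro.from_euler('z',yaw).as_matrix()@M
def plan(pos,R=None):
    s=manip.read_state(); C=np.array(s["ee_rot"]); R=C if R is None else R; d=np.array(pos)-s["eef_pos"]
    print("t %.2f pos %s F %s gap %.1f gf %s"%(s["time"],s["eef_pos"].round(1),s["force"].round(1),s["finger_gap"],s["gripper_force"]))
    print("joints",np.round(s["joints"],2),"rot",(Ro.from_matrix(C.T@R).as_rotvec()/.15).round(2),"shift now",(C.T@d/60).round(2),"shift after",(R.T@d/60).round(2))
def clamp2w(x,y): 
    a=3.1267;c,s=np.cos(a),np.sin(a); return np.array([501.3+c*x-s*y,-63.7+s*x+c*y])
E
python3 -c "
from h import *
a=np.radians(38);R=lean(-.015,a)
k=np.r_[clamp2w(-80,19.5),46];print(k)
tcp=k+19*R[:,2];print(tcp,tcp-120*R[:,2])
plan([650,-84,240],R)
mt=viewer.camera_model('top')
for u,v,z in[(313,136,40),(270,122,70),(306,180,5),(247,163,5),(455,135,20)]:print(ray(mt,u,v,z).round())
"
```

```text
[581.00073251 -84.38920582  46.        ]
[569.30448043 -84.21374888  31.02779568] [643.17554619 -85.32189798 125.58908611]
t 0.10 pos [282.6 556.8 230.2] F [0.2 0.1 0.7] gap 85.4 gf 0.0
joints [ 0.98  0.05  1.61 -0.    1.48 -0.12] rot [ 0.99  4.34 -2.92] shift now [-10.29  -6.75  -0.15] shift after [ -4.85 -10.59  -4.  ]
[710. -33.  40.]
[722.  65.  70.]
[617. -27.   5.]
[644. 111.   5.]
[ 752. -357.   20.]
```

```bash
python3 -m crank '[0,0,0,-0.8,-0.52,0,1, 0,0,0,-0.8,-0.52,0,1, 0,0,0,-0.8,-0.52,0,1, 0,0,0,-0.8,-0.52,0,1, 0,0,0,-0.8,-0.52,0,1, 0,0,0,-0.8,-0.52,0,1, 0,0,0,-0.8,-0.52,0,1, 0,0,0,-0.8,-0.52,0,1, 0,0,0,-0.8,-0.52,0,1, 0,0,0,-0.8,-0.52,0,1]' 60 | tail -c 600; python3 -c "
from h import *
plan([650,-84,240],lean(-.015,np.radians(38)))"
```

```text
time: 1.35
eef_pos: [570.1, 60.0, 230.8]
ee_rot: [[-0.892, 0.453, -0.001], [0.453, 0.892, 0.0], [0.001, -0.0, -1.0]]
force: [0.5, 1.0, 0.6]
finger_gap: 85.4
gripper_force: 0.0
t 1.35 pos [570.1  60.  230.8] F [0.5 1.  0.6] gap 85.4 gf 0.0
joints [-0.03 -0.07  1.73  0.    1.48 -1.13] rot [ 1.01  4.34 -2.92] shift now [-2.27 -1.54 -0.15] shift after [-0.98 -2.38 -0.96]
```

```bash
python3 -m crank '[0.17,0.72,-0.49,0,0,0,0.6, 0.17,0.72,-0.49,0,0,0,0.6, 0.17,0.72,-0.49,0,0,0,0.6, 0.17,0.72,-0.49,0,0,0,0.6, 0.17,0.72,-0.49,0,0,0,0.6, 0.17,0.72,-0.49,0,0,0,0.6, 0,0,0,-0.25,-0.6,-0.25,0.6, 0,0,0,-0.25,-0.6,-0.25,0.6, 0,0,0,-0.25,-0.6,-0.25,0.6, 0,0,0,-0.25,-0.6,-0.25,0.6]' >/dev/null; python3 -c "
from h import *
import cv2
plan([643.2,-85.3,125.6],lean(-.015,np.radians(38)))"
```

```text
t 2.60 pos [652.6 -84.2 241.4] F [ 0.5  1.  -0.2] gap 51.1 gf 0.0
joints [-0.19  0.55  1.09 -0.13  2.15 -1.79] rot [-0.02  0.01  0.01] shift now [-1.06 -0.02  1.62] shift after [-1.07 -0.02  1.62]
```

```bash
python3 -m crank '[0,0,0,-0.27,0,0.4,0.6, 0,0,0,-0.27,0,0.4,0.6, 0,0,0,-0.27,0,0.4,0.6, 0,0,0,-0.26,0,0.4,0.6, 0,0,0,0,0,0.4,0.6, 0,0,0,0,0,0.4,0.6, 0,0,0,0,0,0.3,0.6, 0,0,0,0,0,0.3,0.6, 0,0,0,0,0,0.3,0.6, 0,0,0,0,0,0.2,0.6]' >/dev/null; python3 -c "
from h import *
import cv2
plan([569.3,-84.2,31],lean(-.015,np.radians(38)))
a=viewer.capture('side')[130:280,200:400,::-1];b=viewer.capture('top')[100:250,230:430,::-1]
cv2.imwrite('pics/g1.png',cv2.convertScaleAbs(np.hstack([cv2.resize(a,None,fx=2,fy=2.7),cv2.resize(b,None,fx=2,fy=2.7)]),alpha=1.5,beta=10))"
```

```text
t 3.85 pos [573.3 -82.6  36. ] F [-0.   0.7  0.3] gap 51.4 gf 0.0
joints [-0.21  0.57  1.43 -0.13  1.79 -1.76] rot [-0.02  0.02  0.01] shift now [ 0.   -0.03  0.11] shift after [ 0.   -0.03  0.11]
```

View pics/g1.png

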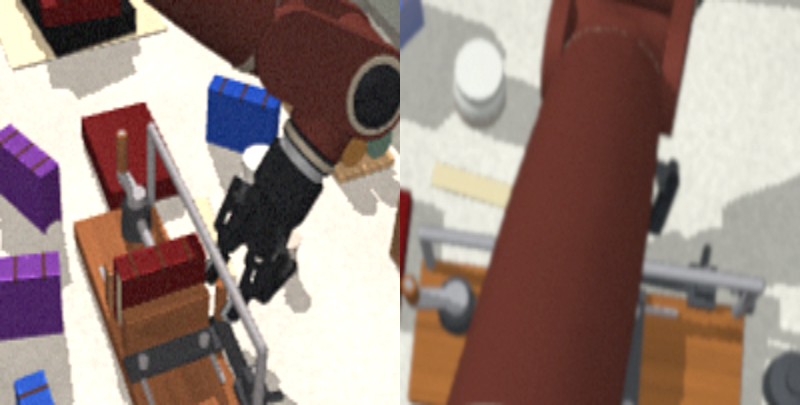

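The gripper straddles the knob (side crop around (225,290)) and its body is clear of the rail and spool. Now I'll close.

```bash
python3 -m crank '[0,0,0,0,-0.01,0.06,0.6, 0,0,0,0,0,0,0, 0,0,0,0,0,0,0, 0,0,0,0,0,0,0, 0,0,0,0,0,0,0, 0,0,0,0,0,0,0, 0,0,0,0,0,0,0, 0,0,0,0,0,0,0, 0,0,0,0,0,0,0, 0,0,0,0,0,0,0]' 60 >/dev/null; python3 -c "
from h import *
plan([569.3,-84.2,31],lean(-.015,np.radians(38)))"
```

```text
t 5.20 pos [572.5 -85.3  34.7] F [ 1.  -6.6  0.5] gap 14.3 gf 58.545552492141724
joints [-0.21  0.57  1.43 -0.13  1.79 -1.76] rot [-0.05  0.03 -0.  ] shift now [0.   0.02 0.08] shift after [0.   0.02 0.08]
```

```bash
python3 -c "
from h import *
R=manip.read_state()['ee_rot'];q=np.linspace(.06,1.66,21)
K=np.array([np.r_[clamp2w(-75-110*np.sin(a),130-110*np.cos(a)),0] for a in q])
print((np.diff(K,axis=0)@R/60).round(3))"
```

```text
[[-0.115 -0.015 -0.089]
 [-0.114 -0.027 -0.088]
 [-0.112 -0.038 -0.087]
 [-0.109 -0.049 -0.084]
 [-0.106 -0.06  -0.082]
 [-0.102 -0.071 -0.078]
 [-0.097 -0.081 -0.075]
 [-0.092 -0.09  -0.07 ]
 [-0.086 -0.099 -0.066]
 [-0.079 -0.108 -0.061]
 [-0.072 -0.115 -0.055]
 [-0.065 -0.122 -0.049]
 [-0.057 -0.128 -0.043]
 [-0.048 -0.133 -0.037]
 [-0.04  -0.138 -0.03 ]
 [-0.031 -0.141 -0.023]
 [-0.022 -0.144 -0.016]
 [-0.013 -0.146 -0.009]
 [-0.004 -0.147 -0.002]
 [ 0.006 -0.146  0.005]]
```

```bash
python3 -m crank '[0,0,0,-0.115,-0.015,-0.089,0, 0,0,0,-0.114,-0.027,-0.088,0, 0,0,0,-0.112,-0.038,-0.087,0, 0,0,0,-0.109,-0.049,-0.084,0, 0,0,0,-0.106,-0.06,-0.082,0, 0,0,0,-0.102,-0.071,-0.078,0, 0,0,0,-0.097,-0.081,-0.075,0, 0,0,0,-0.092,-0.09,-0.07,0, 0,0,0,-0.086,-0.099,-0.066,0, 0,0,0,-0.079,-0.108,-0.061,0]' >/dev/null; python3 -c "
from h import *
R=lean(-.015,np.radians(38))
s=manip.read_state();g=s['eef_pos']-19*s['ee_rot'][:,2];v=g[:2]-clamp2w(-75,130);print(g,np.hypot(*v),np.arctan2(*v))
plan([569.3,-84.2,31],R)"
```

```text
[ 662.90870691 -119.46652277   49.69400417] 116.26324239505512 0.8658702441363139
t 6.45 pos [ 651.4 -119.3   34.6] F [ 5.4 11.6  3.8] gap 14.0 gf 58.46050679683685
joints [-0.24  0.74  1.18 -0.14  1.86 -1.79] rot [0.   0.07 0.04] shift now [1.05 0.57 0.88] shift after [1.05 0.56 0.89]
```

```bash
python3 -m crank '[0,0,0,-0.072,-0.115,-0.055,0, 0,0,0,-0.065,-0.122,-0.049,0, 0,0,0,-0.057,-0.128,-0.043,0, 0,0,0,-0.048,-0.133,-0.037,0, 0,0,0,-0.04,-0.138,-0.03,0, 0,0,0,-0.031,-0.141,-0.023,0, 0,0,0,-0.022,-0.144,-0.016,0, 0,0,0,-0.013,-0.146,-0.009,0, 0,0,0,-0.004,-0.147,-0.002,0, 0,0,0,0,-0.05,0,0]' >/dev/null; python3 -c "
from h import *
import cv2
s=manip.read_state();g=s['eef_pos']-19*s['ee_rot'][:,2];v=g[:2]-clamp2w(-75,130);print(g,np.hypot(*v),np.arctan2(*v))
plan([569.3,-84.2,31])
a=viewer.capture('side')[130:320,230:430,::-1];b=viewer.capture('top')[100:290,280:480,::-1]
cv2.imwrite('pics/g2.png',cv2.convertScaleAbs(np.hstack([cv2.resize(a,None,fx=2,fy=2),cv2.resize(b,None,fx=2,fy=2)]),alpha=1.5,beta=10))"
```

```text
[ 693.19222997 -198.413194     49.9845715 ] 118.89136112240335 1.6011707599017186
t 7.70 pos [ 681.9 -198.4   34.7] F [23.   4.4  0.1] gap 13.2 gf 68.79199147224426
joints [-0.32  0.82  1.04 -0.19  1.88 -1.88] rot [0. 0. 0.] shift now [1.49 1.89 1.17] shift after [1.49 1.89 1.17]
```

View pics/g2.png

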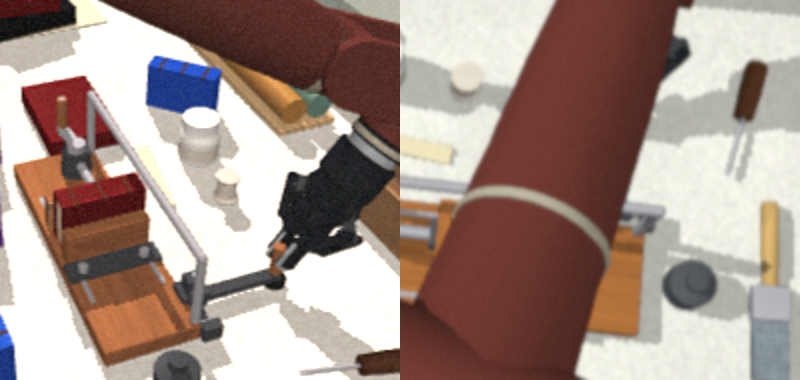

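The leg now points out from the clamp, with its knob in the gripper at about (275,262) in the side crop. I'll push slightly more, then release and retreat.

```bash
python3 -m crank '[0,0,0,0.04,-0.06,0.03,0, 0,0,0,0.04,-0.04,0.03,0, 0,0,0,0,0,0,0, 0,0,0,0,0.04,0,0.5, 0,0,0,0,0.03,0,0.5, 0,0,0,0,0,0,0.5, 0,0,0,0,0,-0.3,0.5, 0,0,0,0,0,-0.5,0.5, 0,0,0,0,0,-0.6,0.5, 0,0,0,0,0,-0.6,0.5]' >/dev/null; python3 -c "
from h import *
import cv2
cx=np.r_[clamp2w(-17.5,-180),0]
plan([cx[0],cx[1],230],lean(-.015,0)); print(cx)
"
```

```text
t 9.05 pos [ 741.2 -201.6  128.6] F [ 1.3 -0.6 -0.1] gap 43.1 gf 0.0
joints [-0.3   0.9   0.77 -0.2   2.11 -1.9 ] rot [-0.02 -4.41  0.01] shift now [3.98 5.25 0.95] shift after [ 3.74  5.24 -1.69]
[521.47863792 116.01942736   0.        ]
```

```bash
python3 -m crank '[0,0,0,0.34,0,-0.44,0.5, 0,0,0,0.34,0,-0.44,0.5, 0,0,0,0.34,0,-0.44,0.5, 0,-0.735,0,0,0,0,0.5, 0,-0.735,0,0,0,0,0.5, 0,-0.735,0,0,0,0,0.5, 0,-0.735,0,0,0,0,0.5, 0,-0.735,0,0,0,0,0.5, 0,-0.735,0,0,0,0,0.5, 0,0,0,0.35,0.5,0,0.5]' >/dev/null; python3 -c "
from h import *
import cv2
cx=np.r_[clamp2w(-17.5,-180),0]
plan([cx[0],cx[1],230],lean(-.015,0)); print(cx)
"
python3 -m crank '[0,0,0,0.42,0.58,0,0.5, 0,0,0,0.42,0.58,0,0.5, 0,0,0,0.42,0.58,0,0.5, 0,0,0,0.42,0.58,0,0.5, 0,0,0,0.42,0.58,0,0.5, 0,0,0,0.42,0.58,0,0.5, 0,0,0,0.42,0.58,0,0.5, 0,0,0,0.35,0.58,0,0.5, 0,0,0,0,0,0,0.5, 0,0,0,0,0,0,0.5]' >/dev/null; python3 -c "
from h import *
import cv2
plan([521,116.5,81],lean(-.015,0))
a=viewer.capture('wrist')[:,:,::-1];b=viewer.capture('top')[120:290,200:480,::-1]
cv2.imwrite('pics/g3.png',cv2.convertScaleAbs(np.hstack([cv2.resize(a,(400,300)),cv2.resize(b,(400,300))]),alpha=1.6,beta=10))
cv2.imwrite('pics/top3.png',viewer.capture('top')[:,:,::-1])"
```

```text
t 10.30 pos [ 719.4 -172.7  228.2] F [0.7 1.2 0.7] gap 42.8 gf 0.0
joints [-0.34  0.32  1.32 -0.    1.5  -1.89] rot [-0.02  0.01 -0.  ] shift now [ 3.37  4.76 -0.05] shift after [ 3.37  4.76 -0.03]
[521.47863792 116.01942736   0.        ]
t 11.55 pos [526.7 109.5 227.5] F [ 0.5 -0.7  0.3] gap 43.0 gf 0.0
joints [ 0.07 -0.15  1.82 -0.    1.48 -1.49] rot [-0.02  0.01  0.02] shift now [0.1  0.12 2.44] shift after [0.1  0.12 2.44]
```

View pics/g3.png

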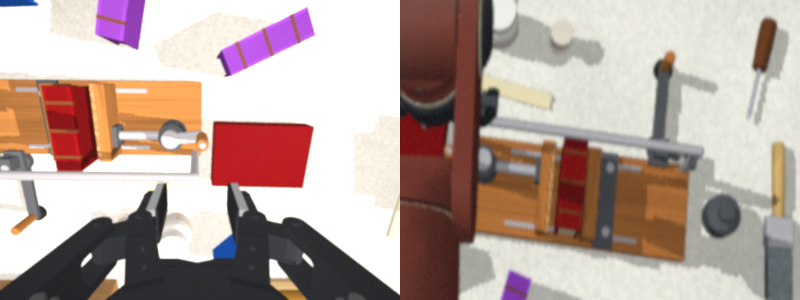

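The leg stands square to the clamp, with its knob at (669,58) in the right panel. The crank knob is at (202,140) in the wrist panel. I'll check both numerically.

```bash
python3 -c "
from h import *
p=ray(viewer.camera_model('top'),388.3,152.9,62);v=p[:2]-clamp2w(-75,130);print(p,np.hypot(*v),np.arctan2(*v)+.015)
print(ray(viewer.camera_model('wrist'),202*1.4,140*1.4,118))"
```

```text
[ 678.85492137 -198.23597131   62.        ] 104.55560265168896 1.6186410242909945
[513.68552043 114.59358812 118.        ]
```

```bash
python3 -m crank '[0,0,0,0.13,0.11,0.2,0.5, 0,0,0,0,0,0.4,0.5, 0,0,0,0,0,0.4,0.5, 0,0,0,0,0,0.4,0.5, 0,0,0,0,0,0.3,0.5, 0,0,0,0,0,0.3,0.5, 0,0,0,0,0,0.25,0.5, 0,0,0,0,0,0.15,0.5, 0,0,0,0,0,0,0.5, 0,0,0,0,0,0,0.5]' >/dev/null; python3 -c "
from h import *
plan([519,116.5,81],lean(-.015,0))
import cv2
b=viewer.capture('side')[120:270,180:380,::-1]
cv2.imwrite('pics/g4.png',cv2.convertScaleAbs(cv2.resize(b,(600,450)),alpha=1.6,beta=10))"
```

```text
t 12.95 pos [519.7 116.6  84.4] F [-0.2  0.1  0.2] gap 42.7 gf 0.0
joints [ 0.08 -0.03  1.95 -0.    1.22 -1.48] rot [-0.01  0.02  0.02] shift now [ 0.01 -0.    0.06] shift after [ 0.01 -0.    0.06]
```

View pics/g4.png

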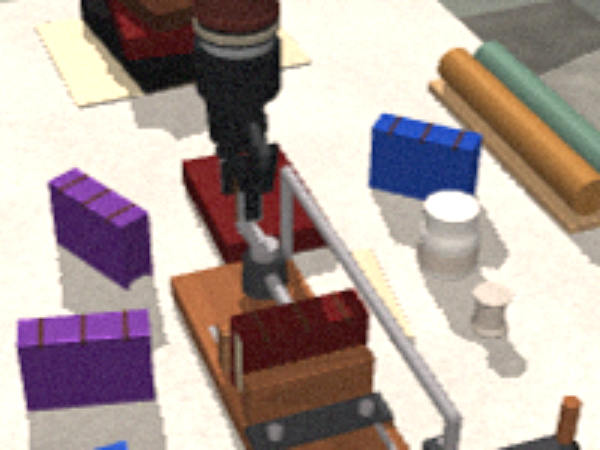

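The gripper straddles the crank knob at about (250,200). I'll close and compute the arc.

```bash
python3 -m crank '[0,0,0,0,0,0.04,0.5, 0,0,0,0,0,0,0, 0,0,0,0,0,0,0, 0,0,0,0,0,0,0, 0,0,0,0,0,0,0, 0,0,0,0,0,0,0, 0,0,0,0,0,0,0, 0,0,0,0,0,0,0, 0,0,0,0,0,0,0, 0,0,0,0,0,0,0]' 50 >/dev/null; python3 -c "
from h import *
s=manip.read_state();R=s['ee_rot'];plan([519,116.5,81])
c=clamp2w(-20,-135);v=s['eef_pos'][:2]-c;print(c,v,np.hypot(*v),np.arctan2(-v[0],v[1])+.015)
q=np.arange(0.08,2.5,.12)
K=np.array([np.r_[clamp2w(-20+45*np.sin(a),-135-45*np.cos(a)),0] for a in q])
for a,d in zip(q,(np.diff(K,axis=0)@R/60).round(3)):print(a.round(2),d[:2])"
```

```text
t 14.25 pos [519.1 116.1  81.5] F [-1.3 -4.4  2.8] gap 14.6 gf 48.6996066570282
joints [ 0.08 -0.03  1.95 -0.    1.21 -1.48] rot [0. 0. 0.] shift now [0.   0.01 0.01] shift after [0.   0.01 0.01]
[523.30821605  70.98718731] [-4.17699752 45.09399158] 45.28703329391078 0.10736512860319951
0.08 [ 0.089 -0.012]
0.2 [ 0.087 -0.023]
0.32 [ 0.084 -0.033]
0.44 [ 0.079 -0.043]
0.56 [ 0.073 -0.052]
0.68 [ 0.067 -0.06 ]
0.8 [ 0.059 -0.068]
0.92 [ 0.05  -0.075]
1.04 [ 0.041 -0.08 ]
1.16 [ 0.031 -0.084]
1.28 [ 0.021 -0.087]
1.4 [ 0.01  -0.089]
1.52 [-0.   -0.09]
1.64 [-0.011 -0.089]
1.76 [-0.022 -0.087]
1.88 [-0.032 -0.084]
2.0 [-0.042 -0.08 ]
2.12 [-0.051 -0.074]
2.24 [-0.06  -0.067]
2.36 [-0.067 -0.06 ]
```

```bash
python3 -m crank '[0,0,0,0.089,-0.012,0,0, 0,0,0,0.087,-0.023,0,0, 0,0,0,0.084,-0.033,0,0, 0,0,0,0.079,-0.043,0,0, 0,0,0,0.073,-0.052,0,0, 0,0,0,0.067,-0.06,0,0, 0,0,0,0.059,-0.068,0,0, 0,0,0,0.05,-0.075,0,0, 0,0,0,0.041,-0.08,0,0, 0,0,0,0,0,0,0]' >/dev/null; cat >> h.py <<'E'
def crank():
    s=manip.read_state();v=s['eef_pos'][:2]-clamp2w(-20,-135);q=np.arctan2(-v[0],v[1])+.015
    t=np.array([-np.cos(q-.015),-np.sin(q-.015)]);n=v/np.hypot(*v)
    print("t %.2f r %.1f q %.3f Ftan %.1f Frad %.1f Fz %.1f gap %.1f z %.1f"%(s['time'],np.hypot(*v),q,-s['force'][:2]@t,s['force'][:2]@n,s['force'][2],s['finger_gap'],s['eef_pos'][2]))
E
python3 -c "
from h import *
crank()"
```

```text
t 15.50 r 45.4 q 1.124 Ftan 2.7 Frad -4.6 Fz -2.3 gap 14.7 z 81.6
```

```bash
python3 -m crank '[0,0,0,0.016,-0.042,0,0, 0,0,0,0.015,-0.042,0,0, 0,0,0,0.012,-0.043,0,0, 0,0,0,0.01,-0.044,0,0, 0,0,0,0.006,-0.045,0,0, 0,0,0,0.004,-0.045,0,0, 0,0,0,0.002,-0.045,0,0, 0,0,0,0,0,0,0, 0,0,0,0,0,0,0, 0,0,0,0,0,0,0]' >/dev/null; python3 -c "
from h import *
crank()
import cv2
b=viewer.capture('top')[160:280,220:420,::-1]
cv2.imwrite('pics/g5.png',cv2.convertScaleAbs(cv2.resize(b,(800,480)),alpha=1.6,beta=10))"
```

```text
t 16.75 r 45.4 q 1.511 Ftan 7.1 Frad -2.9 Fz -1.7 gap 14.9 z 81.6
```

View pics/g5.png

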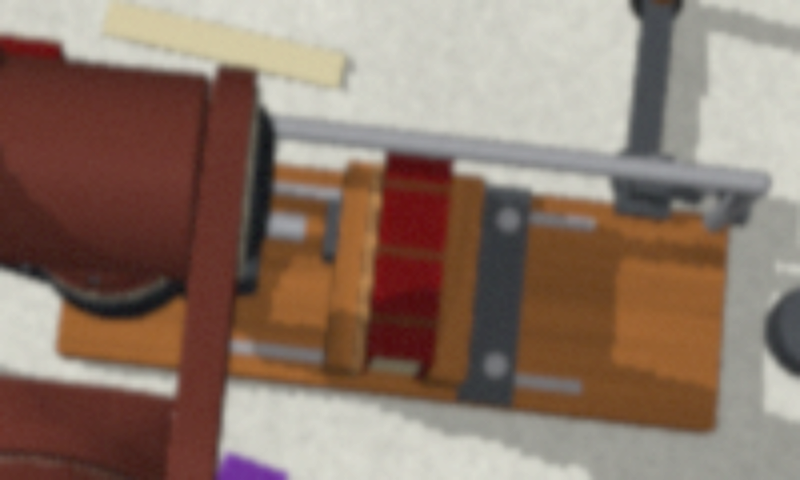

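The jaw is nearly on the book ((370,270)), with the fence just to its right. From here I'll use small, force-watched steps.

```bash
python3 -m crank '[0,0,0,0,-0.03,0,0, 0,0,0,-0.001,-0.03,0,0, 0,0,0,-0.003,-0.03,0,0, 0,0,0,0,0,0,0, 0,0,0,0,0,0,0, 0,0,0,0,0,0,0, 0,0,0,0,0,0,0, 0,0,0,0,0,0,0, 0,0,0,0,0,0,0, 0,0,0,0,0,0,0]' >/dev/null; python3 -c "
from h import *
crank()"
```

```text
t 18.05 r 45.4 q 1.589 Ftan 13.2 Frad -2.5 Fz 0.1 gap 15.0 z 81.6
```

```bash
python3 -c "
from h import *
for i in range(5): viewer.capture('top'); crank()
b=viewer.capture('side')
import cv2;cv2.imwrite('pics/side5.png',b[:,:,::-1])
b=b[190:280,240:330,::-1]
cv2.imwrite('pics/g6.png',cv2.convertScaleAbs(cv2.resize(b,(600,600),interpolation=2),alpha=1.6,beta=10))"
```

```text
t 18.10 r 45.4 q 1.589 Ftan 12.9 Frad -2.3 Fz -0.8 gap 14.8 z 81.6
t 18.15 r 45.4 q 1.589 Ftan 13.4 Frad -2.8 Fz -0.3 gap 14.6 z 81.6
t 18.20 r 45.4 q 1.589 Ftan 12.9 Frad -2.5 Fz -0.6 gap 14.8 z 81.6
t 18.25 r 45.4 q 1.589 Ftan 13.0 Frad -3.7 Fz -0.9 gap 14.7 z 81.6
t 18.30 r 45.4 q 1.590 Ftan 12.8 Frad -3.5 Fz -0.1 gap 14.7 z 81.6
```

View pics/g6.png

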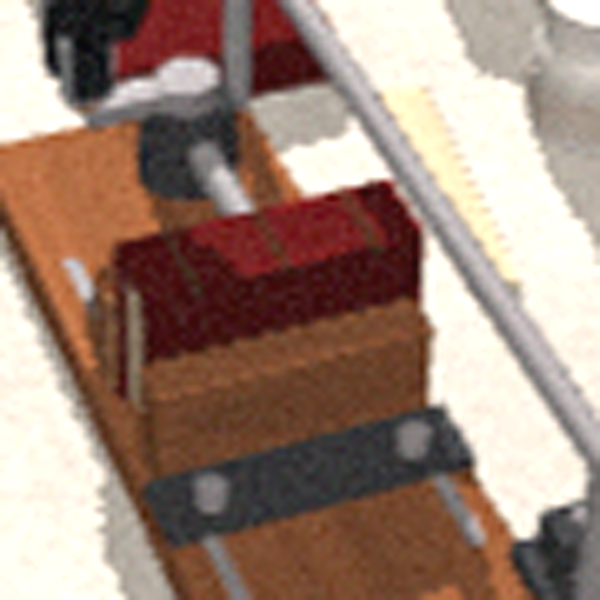

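The book stands square between jaw and fence, with a steady 13 N at the knob, which is firm. Now I'll release gently and rise.

```bash
python3 -m crank '[0,0,0,0,0.015,0,0, 0,0,0,0,0,0,0.4, 0,0,0,0,0.015,0,0.4, 0,0,0,0,0,0,0.4, 0,0,0,0,0,0,0.4, 0,0,0,0,0,-0.2,0.4, 0,0,0,0,0,-0.4,0.4, 0,0,0,0,0,-0.6,0.4, 0,0,0,0,0,-0.6,0.4, 0,0,0,0,0,-0.6,0.4]' >/dev/null
python3 -m crank '[0,0,0,0.4,0,-0.4,0.4, 0,0,0,0.5,0,-0.4,0.4, 0,0,0,0.5,0,0,0.4, 0,0,0,0.5,0,0,0.4, 0,0,0,0,0,0,0.4, 0,0,0,0,0,0,0.4, 0,0,0,0,0,0,0.4, 0,0,0,0,0,0,0.4, 0,0,0,0,0,0,0.4, 0,0,0,0,0,0,0.4]' >/dev/null
python3 -c "
from h import *
import cv2
crank()
a=viewer.capture('side')[:,:,::-1];b=viewer.capture('top')[100:290,200:480,::-1]
o=cv2.imread('pics/side5.png')
d=cv2.absdiff(a,o)[190:280,250:330];print('book change',d.mean())
cv2.imwrite('pics/g7.png',cv2.convertScaleAbs(np.hstack([cv2.resize(a[160:310,220:370],(400,400)),cv2.resize(b,(400,400))]),alpha=1.6,beta=10))"
```

```text
t 20.85 r 160.3 q 1.592 Ftan 0.9 Frad -0.1 Fz -0.4 gap 33.9 z 273.1
book change 6.149305555555555
```

View pics/g7.png

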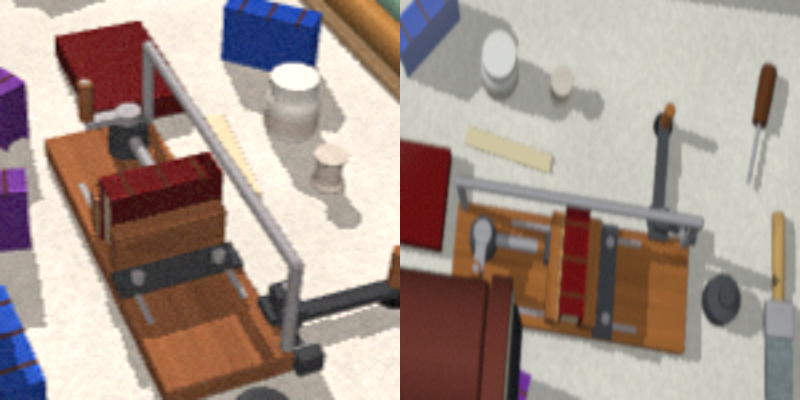

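The leg is out at its stop, the crank stayed at about 1.59 rad, the book is held upright, and the arm is clear. Handing in.

```bash
python3 -c "
from workcell import workorder
print(workorder.sign_off())"
```

```text
the job is handed in; nothing more can be done
None
```

I handed in the job at about 21 s: the leg is swung out to its stop (about 1.6 rad), and the crank is tightened to about 13 N at the knob with the book upright between jaw and fence; the sign-off gave no verdict.

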